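# Refit the hinge pin of a loose cupboard door

## Robot

A 6-joint arm with a two-finger parallel gripper is mounted at the origin on the work surface. World frame = base frame: x ahead of the robot, y to its left, z up, the work surface at z = 0. Lengths are in m, angles in rad, forces in N, time in s.
With the tool pointing down it reaches from about 0.275 to 0.825 m from the base axis. Payload 4.9 kg.
Tool frame: the origin (TCP) lies midway between the tips of the shut fingers; the grasp point (between the pads) lies 19 mm behind it (grip_point_offset is the distance from the TCP to the grasp point, in m); z points along the fingers, x is the direction in which the jaws open and shut, and the axes are right-handed (so a half turn about z gives the same grasp; the last joint's range is limited). The gripper opens to 85 mm and grips with 20 to 120 N. Pads are 22 mm wide; open, the fingers measure 114 mm over their backs; the gripper's body (76 mm by 85 mm) begins 54 mm behind the grasp point. The pads swing forward as they close: fully open they stand 13 mm farther back than shut.
Start: joints at [1.194, 0.326, -0.193, 1.052, 0, 1.437], TCP at [0.132, 0.534, 0.231] pointing down, gripper open.
Joint ranges: [-2.65, 2.65], [-0.97, 1.79], [-1.3, 1.35], [-1.93, 2.1], [-1.47, 1.37], [-3.14, 3.14]. Speed limits (rad/s): [2.57, 2.57, 3.14, 3.14, 3.14, 3.14].

## Interface

Orientations are given as a rotation vector (axis times angle).
In Python, from cell import * gives the robot as it stands. Calls block until the motion is done:
- movep(position, orientation): joint-space move of the TCP to a pose.
- move_l(position, velocity=0.15, rot=None, until_force=None): straight line of the TCP; rot=None keeps the orientation; velocity is the mean speed in m/s. With until_force (N) it stops when the force on the tool has changed by that much, and returns True; else False.
- set_joints(angles): joint-space move.
- let_go() and grab(newtons=None): open the fingers fully, or close them until they stop; newtons is the grip in N (None keeps the last).
- sleep(seconds).
- ik(position, orientation): joint angles nearest the present ones, or None.
- get_state(): the state.
- grab_frame(name): name is "scene" or "top" or "wrist"; returns a dict with "img" (400x640x3 uint8, red, green, blue), "fx", "fy", "cx", "cy" (pixels), "k1" (the pictures are not rectified: a ray, as slopes to the right and down, at radius r is drawn at 1 + k1 r^2 times it, then the intrinsics apply), "cam_to_world" (4x4, takes a point from camera to world coordinates); the wrist camera has in their place "T_tool_cam" (4x4, takes a point from camera to tool coordinates, whose origin is the TCP and whose axes are the tool frame's). Camera axes: x right, y down, z forward; pixel columns grow to the right and rows downward; lengths in m; the calibration is good to about 2 mm. A picture is of the moment at which its call begins: read the wrist's pose just before it. There is no depth.
A pose or a line that the arm cannot do raises MotionError and nothing moves.
- sign_off(): hands the job in, once; it reports no verdict.
Trained networks look in the newest picture that a camera, given by its name, has taken for a name from the list of things; names that differ only in an ending like _2 or _b are one class to them, and where a whole thing is asked for, a point or a joint stands for the part that bears it (a point fixed in the world has none). Each returns a list of dicts, best first, with "score" (0 to 1); they miss things now and then, are a little off and sometimes report something else, mostly with a low value. They report only what shows in the picture. A call takes as long as a camera call.
- spot_in(camera, name): "centre" ([column, row] in pixels, amid what is visible of it).
- silhouettes(camera, name): "mask" (400x640 bool, what is visible of it) and "centre" ([column, row] in pixels, amid what is visible of it).
- tip_of(camera, name): "centre" ([column, row] in pixels: a listed point, or the origin of a listed thing).
The state is a dict: "clock": time; "q": joint angles; "joint_velocities": joint speeds; "tau": joint torques, N m; "position": TCP position; "eef_rot": TCP orientation; "contact_force": force on the tool from outside, world axes, zero at the start; "wrist_torque": the same for the moment, N m; "finger_gap": opening from 0.0 (shut) to 1.0 (fully open).
Only numpy, scipy, OpenCV 4.12 (cv2) and the standard library are available. Lean on these libraries where they do the work, as an engineer would, in place of code of your own. Each camera call takes 0.05 s, during which the arm holds its last target.

## Task

The half-open door of the small worktop cupboard has lost its hinge pin and leans outwards: push it upright against its stop so that the two hinge knuckles are in line. Then take the brass hinge pin out of the black hex-key holder, feel for the bore and press the pin down through both knuckles, pushing the tight nylon plug ahead of it, until its grip rests on the upper knuckle, and let go. Work gently: never load the hinge or the door with more than about 25 N, and leave the other things on the worktop where they are.

Things in the scene. Friction and masses are not known exactly. Their poses are not given: they have to be found in the camera images.
- cupboard: Small white cupboard with a wooden top, fixed on the worktop, 160 mm deep (x), 260 wide (y), 150 high. Origin: centre of its underside. x points from its front (at x = -80 mm) to its back, y to its left as the robot sees it, z up. Its right half is shut by a blue panel. The blue door of the left half stands open square to the front: 118 mm long (nominally x = -229 to -111), 16 thick, 10 to 132 mm high.
- hinge_mouth (a point): NOMINAL centre of the upper knuckle's mouth, 165 mm up, cupboard axes. The hinge strip (both knuckles, door) is screwed on tight through long slots: the true vertical pin axis is up to 7 mm off this in x and, independently, in y, and all its heights up to 3 mm off. Find it by eye or feel. Flat round flange 36 mm across on top, barrel 20 across, 28 mm tall, bore 10, mouth bevelled to 11.
- door_knuckle (a point): NOMINAL top centre of the door's knuckle when upright, 31 mm below hinge_mouth and off by the same amounts; barrel 20 mm across, 34 mm tall, bore 10, mouth flared to 14 over 3 mm. A tight nylon plug sits in it, its top 16 to 20 mm below this point: the pin's tip pushes it down ahead of itself against a drag of about 5 to 8 N until the pin's grip seats on the flange (tip then 31 mm below this point).
- plug (a joint): How far the nylon plug has been pushed down in the door's knuckle, m: 0 to 0.004 at the start, 0.015 when the pin is fully home with its grip on the flange.
- door_face (a point): NOMINAL point on the door's outer (+y) face when the door is upright, 105 mm above the worktop and 45 mm from the pin axis; cupboard axes. A good place to push, towards the cupboard's -y. True position off by the same amounts, and farther to +y while the door leans.
- door_lean (a joint): Lean of the door, rad: 0 = upright against its stop, its knuckle in line under the upper one; positive = top leaning to the cupboard's +y (outwards), about an axis along the cupboard's x, 14 mm above the worktop below the pin axis. Has friction, stays where left; pushed 90 to 110 mm up it yields at 2 to 4 N, then meets a springy stop (about 8 N per mm there).
- pin_grip (a point): Centre of the brass hinge pin's grip. The pin (about 60 g) stands upright at the start: round grip 14 mm in diameter, 44 mm tall (22 mm above and below this point); under it a round shank 8 mm in diameter, 62 mm long, whose last 5 mm taper to 6 mm. z runs up along the pin.
- pin_tip (a point): Lower end of the pin, on its axis, 84 mm below the centre of the grip.
- holder: Black hex-key holder, fixed, 50 mm (x) by 120 (y) by 70 high; origin: centre of its underside. The pin hangs in a hole at x = 0, y = +40 mm, about 1 mm wider than the shank, grip resting on the top face; lift it 62 mm straight up to clear. Four L-shaped keys stand at y = -6 to -48 mm, up to 122 mm high, short ends towards +x.
- teapot: Stainless steel teapot, 130 mm across, 137 high; origin: underside centre. Leave alone.
- torch: Red plastic torch standing on its head, 52 mm across, 145 high; origin: underside. Leave alone.
- sugar_bowl: White ceramic sugar bowl, empty, 100 mm across, 60 high; origin: underside. Leave alone.
- canister: Blue ceramic canister with a wooden lid, 84 mm across, 130 high; origin: underside. Leave alone.
- screwdriver: Screwdriver lying on the worktop. Leave alone.
- mug: White mug, 80 mm across, 95 high; origin: underside. Leave alone.
- screw_tray: Low grey tray, 90 x 120 x 25 mm; origin: underside. Leave alone.

How it is judged:
By the outcome, as a careful person would: the job done as asked, in the order asked, and still so for the second after the job is handed in, with the robot touching nothing.
It also fails if it takes over 72 s, if anything falls off the work surface, if the arm or the gripper's body presses on something with over 40 N, if the wrist force passes 120 N, or if a joint passes its speed limit or range.

## Working session

There is one attempt and no reset: what is moved stays moved. The work goes in short steps, each a Python script; the robot and the scene stay as the last script left them, time stands still between calls to the robot, and variables do not carry over. Pictures are saved under pics/ and viewed, and the job is handed in when it is done.

```bash
ls; mkdir -p pics; python3 - <<'E'
from cell import *
import cv2
s=get_state();print({k:(v if not hasattr(v,'round') else v) for k,v in s.items()})
for c in ["scene","top","wrist"]:
    f=grab_frame(c);cv2.imwrite(f"pics/{c}0.png",f["img"][:,:,::-1])
    print(c,{k:v for k,v in f.items() if k!="img"})
    for n in ["cupboard","hinge_mouth","door_knuckle","door_face","pin_grip","pin_tip","holder"]:
        r=tip_of(c,n);print(n,[(x["centre"],round(x["score"],2)) for x in r[:2]])
print(get_state()["clock"])
E
```

```text
pics
{'clock': 0.0, 'q': array([ 1.19381801e+00,  3.26953663e-01, -1.93603269e-01,  1.05200345e+00,
        1.49719399e-05,  1.43660299e+00]), 'joint_velocities': array([ 0.00095227, -0.00062127,  0.00045521, -0.00091974,  0.00069144,
        0.0006503 ]), 'tau': array([-1.00726749e-05, -4.43396831e+01,  2.62441796e+01,  1.54798402e-02,
       -4.50997038e-05,  1.08739778e-05]), 'position': array([0.13198404, 0.53331724, 0.23048916]), 'eef_rot': array([ 2.47340569e+00,  1.93554730e+00, -2.40229721e-03]), 'contact_force': array([ 0.04565   ,  0.02401077, -0.09082194]), 'wrist_torque': array([ 0.03147509,  0.03486951, -0.03806271]), 'finger_gap': 1.0001615470947585}
scene {'fx': 383.8818059908785, 'fy': 383.8818059908785, 'cx': 327.529504607489, 'cy': 203.1344553196794, 'k1': 0.016581135581306885, 'cam_to_world': array([[ 0.87695425,  0.33291537, -0.3465813 ,  0.87592343],
       [ 0.48013675, -0.637706  ,  0.60232862, -0.64140616],
       [-0.02049252, -0.69462106, -0.71908389,  0.88126099],
       [ 0.        ,  0.        ,  0.        ,  1.        ]])}
cupboard [([366.7, 279.7], 0.77
[... 766 characters left out ...]
1], 0.82)]
pin_grip [([323.8, 187.5], 0.61), ([390.4, 231.9], 0.51)]
pin_tip []
holder [([396.5, 236.4], 0.71)]
wrist {'fx': 296.67315899797916, 'fy': 296.67315899797916, 'cx': 326.72284633340837, 'cy': 201.04749227725438, 'k1': -0.017618654177797954, 'T_tool_cam': array([[ 9.99999734e-01,  6.46125207e-04,  3.37593830e-04,
         4.11154470e-04],
       [-7.19015811e-04,  9.50564098e-01,  3.10527581e-01,
        -8.01652114e-02],
       [-1.20264878e-04, -3.10527741e-01,  9.50564310e-01,
        -1.42301341e-01],
       [ 0.00000000e+00,  0.00000000e+00,  0.00000000e+00,
         1.00000000e+00]])}
cupboard []
hinge_mouth []
door_knuckle []
door_face []
pin_grip []
pin_tip []
holder []
1.2
```

View pics/scene0.png

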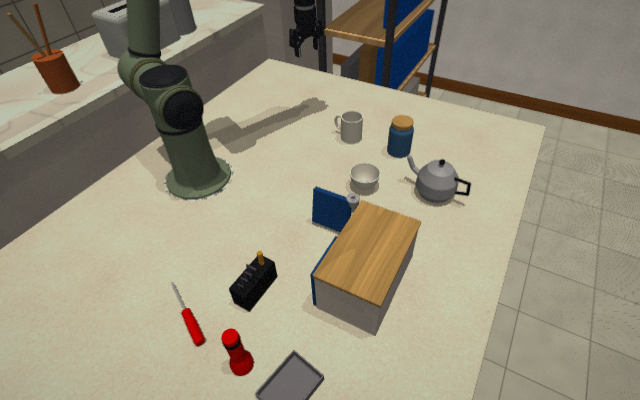

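View pics/top0.png

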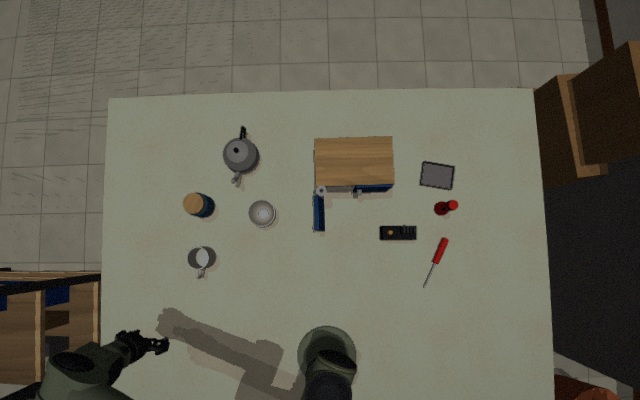

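```bash
python3 - <<'E'
import cv2
a=cv2.imread('pics/scene0.png');cv2.imwrite('pics/s0z.png',cv2.resize(a[150:320,220:440],None,fx=3.6,fy=3.5,interpolation=cv2.INTER_CUBIC))
a=cv2.imread('pics/top0.png');cv2.imwrite('pics/t0z.png',cv2.resize(a[130:290,280:440],None,fx=3.7,fy=3.7,interpolation=cv2.INTER_CUBIC))
E
```

```text
(no output)
```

View pics/s0z.png

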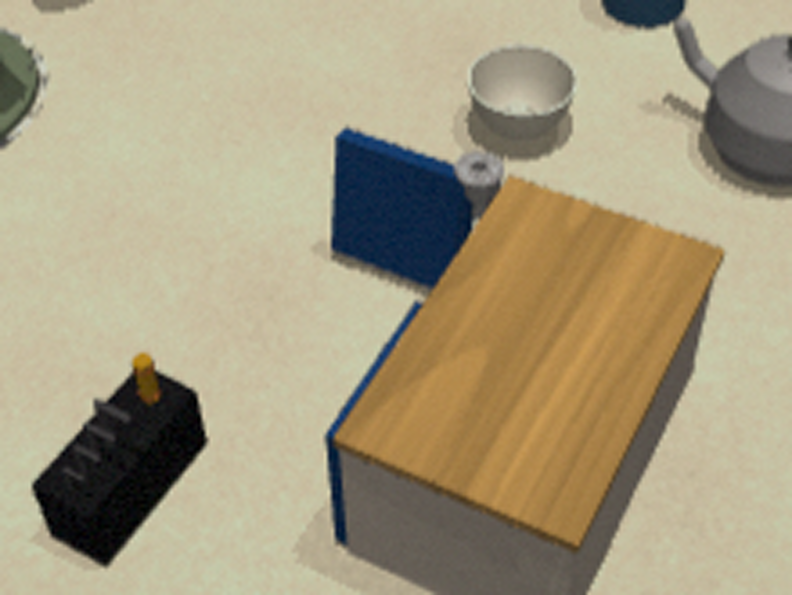

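View pics/t0z.png

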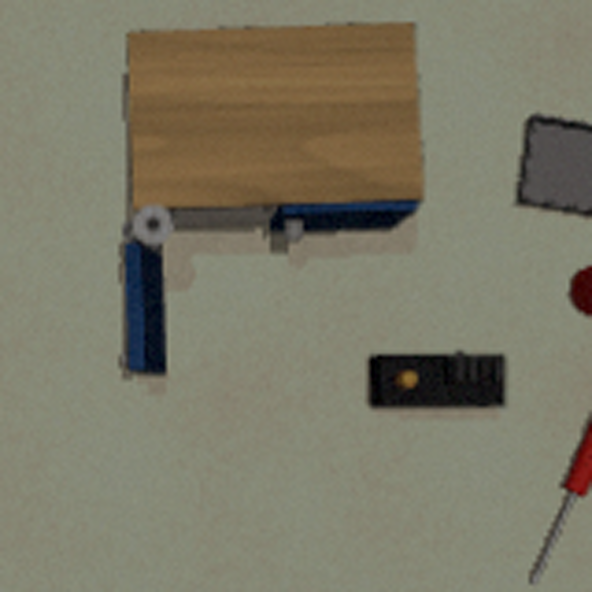

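```bash
cat > h.py <<'E'
import numpy as np, cv2
from scipy.spatial.transform import Rotation as R
from scipy.optimize import least_squares
def K(f): return np.array([[f["fx"],0,f["cx"]],[0,f["fy"],f["cy"]],[0,0,1]]),np.array([f["k1"],0,0,0,0.])
def c2w(f,st=None):
    if "cam_to_world" in f: return f["cam_to_world"]
    T=np.eye(4);T[:3,:3]=R.from_rotvec(st["eef_rot"]).as_matrix();T[:3,3]=st["position"];return T@f["T_tool_cam"]
def ray(f,uv,st=None):
    k,d=K(f);p=cv2.undistortPoints(np.array([[uv]],float),k,d)[0,0]
    T=c2w(f,st);v=T[:3,:3]@np.array([p[0],p[1],1]);return T[:3,3],v/np.linalg.norm(v)
def at_z(f,uv,z,st=None):
    o,v=ray(f,uv,st);return o+v*(z-o[2])/v[2]
def tri(rays):
    A=np.zeros((3,3));b=np.zeros(3)
    for o,v in rays:
        P=np.eye(3)-np.outer(v,v);A+=P;b+=P@o
    x=np.linalg.solve(A,b);return x,[np.linalg.norm((np.eye(3)-np.outer(v,v))@(x-o))*1e3 for o,v in rays]
def proj(f,p,st=None):
    T=np.linalg.inv(c2w(f,st));k,d=K(f);return cv2.projectPoints(np.atleast_2d(p).astype(float),cv2.Rodrigues(T[:3,:3])[0],T[:3,3],k,d)[0][:,0]
def down(yaw):
    # tool z down, tool x at angle yaw from world x
    c,s=np.cos(yaw),np.sin(yaw);return R.from_matrix(np.array([[c,s,0],[s,-c,0],[0,0,-1]])).as_rotvec()
E
python3 - <<'E'
from cell import *
from h import *
np.set_printoptions(precision=4,suppress=True)
t=grab_frame("top");s=grab_frame("scene")
Z=lambda a,b:(a/3.7+280,b/3.7+130)
S=lambda a,b:(a/3.6+220,b/3.5+150)
print("hinge",tri([ray(t,Z(152,225)),ray(s,S(478,167))]),at_z(t,Z(152,225),.165),at_z(s,S(478,167),.165))
print("piggrip top",at_z(t,Z(409,379),.114),at_z(s,S(143,358),.114),tri([ray(t,Z(409,379)),ray(s,S(143,358))]))
for n,p in dict(bl=(127,31),br=(414,24),fr=(422,199),fl=(131,207)).items(): print("cup",n,at_z(t,Z(*p),.15))
for p in [(336,440),(578,545),(722,252),(510,177)]: print("cup s",at_z(s,S(*p),.15))
for p in [(370,355),(504,355),(504,406),(370,406)]: print("hold",at_z(t,Z(*p),.07))
for p in [(125,243),(124,372),(146,372),(146,243)]: print("door top",at_z(t,Z(*p),.132))
for c,f in (("top",t),("scene",s)):
  for n in ["teapot","canister","sugar_bowl","mug","torch"]:
    r=tip_of(c,n); 
    if r: print(c,n,at_z(f,r[0]["centre"],0),r[0]["score"])
print(get_state()["clock"])
E
```

```text
hinge (array([0.578 , 0.0064, 0.164 ]), [np.float64(1.900753656631978), np.float64(1.9007536566321819)]) [0.5763 0.0054 0.165 ] [0.58   0.0066 0.165 ]
piggrip top [ 0.4343 -0.2283  0.114 ] [ 0.4383 -0.2255  0.114 ] (array([ 0.4362, -0.2268,  0.1138]), [np.float64(2.437519696678455), np.float64(2.437519696678569)])
cup bl [0.7592 0.0241 0.15  ]
cup br [ 0.7599 -0.241   0.15  ]
cup fr [ 0.5963 -0.2407  0.15  ]
cup fl [0.5952 0.024  0.15  ]
cup s [ 0.6039 -0.2419  0.15  ]
cup s [ 0.7657 -0.2397  0.15  ]
cup s [0.7622 0.0215 0.15  ]
cup s [0.5994 0.0215 0.15  ]
hold [ 0.4591 -0.1998  0.07  ]
hold [ 0.4557 -0.3286  0.07  ]
hold [ 0.4071 -0.3264  0.07  ]
hold [ 0.4105 -0.198   0.07  ]
door top [0.5647 0.0305 0.132 ]
door top [0.4466 0.034  0.132 ]
door top [0.4462 0.014  0.132 ]
door top [0.5642 0.0113 0.132 ]
top teapot [0.7292 0.2959 0.    ] 0.75
top canister [0.5605 0.4382 0.    ] 0.7
top sugar_bowl [0.5226 0.2355 0.    ] 0.57
top mug [0.3604 0.4588 0.    ] 0.98
top torch [ 0.5162 -0.4327  0.    ] 0.75
scene teapot [0.7293 0.3083 0.    ] 0.78
scene canister [0.5662 0.4387 0.    ] 0.94
scene sugar_bowl [0.5142 0.212  0.    ] 0.68
scene mug [0.3638 0.4232 0.    ] 0.8
scene torch [ 0.5214 -0.4427  0.    ] 0.89
1.8
```

```bash
python3 - <<'E'
from cell import *
from h import *
np.set_printoptions(precision=4,suppress=True)
q0=get_state()["q"]
for y in (0,np.pi):
    print(y,ik([0.51,0.062,0.20],down(y)))
E
```

```text
0 [-0.0228  0.2838 -0.3365  0.9505  0.      1.548 ]
3.141592653589793 [-0.0228  0.2838 -0.3365  0.9505  0.     -1.5936]
```

```bash
python3 - <<'E'
from cell import *
from h import *
np.set_printoptions(precision=4,suppress=True)
grab(40)
movep([0.51,0.064,0.20],down(0))
move_l([0.51,0.064,0.098],0.15)
sleep(0.2)
s=get_state();b=s["contact_force"];print(s["clock"],s["position"],b)
y=0.064
r=move_l([0.51,0.030,0.098],0.025,until_force=7)
s=get_state();print(r,s["position"],s["contact_force"]-b,s["clock"])
f=grab_frame("scene");cv2.imwrite("pics/push1.png",cv2.resize(f["img"][150:320,260:440,::-1],None,fx=4,fy=3.5,interpolation=cv2.INTER_CUBIC))
E
```

```text
5.7583 [0.5108 0.064  0.099 ] [-0.2836  0.2463 -0.0108]
False [0.5101 0.03   0.098 ] [0.1349 1.4258 1.9858] 7.2667
```

View pics/push1.png

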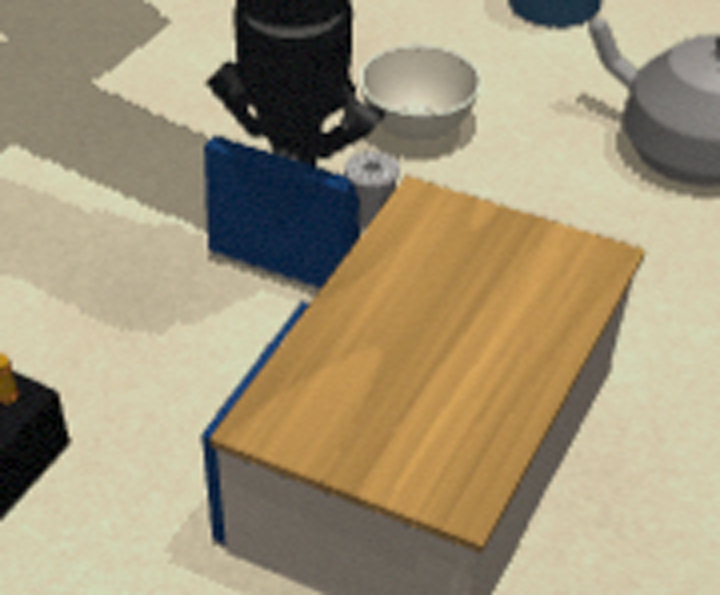

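```bash
python3 - <<'E'
from cell import *
from h import *
np.set_printoptions(precision=4,suppress=True)
b=np.array([-0.2836,0.2463,-0.0108])
for i in range(22):
    s=get_state();p=[0.51,s["position"][1]-0.0015 if i==0 else p[1]-0.001,0.098]
    move_l(p,0.02)
    s=get_state();d=s["contact_force"]-b;print(round(p[1],4),s["position"],d,round(s["clock"],2))
    if d[1]>9: break
    if p[1]<0.004: break
E
```

```text
0.0285 [0.51   0.0284 0.098 ] [0.2956 1.7192 2.0225] 7.57
0.0275 [0.51   0.0274 0.098 ] [0.0804 2.5558 1.2407] 7.82
0.0265 [0.5101 0.0264 0.098 ] [1.2276 2.6517 2.2688] 8.07
0.0255 [0.5101 0.0254 0.098 ] [0.2406 2.2518 1.8861] 8.32
0.0245 [0.51   0.0244 0.098 ] [0.8884 1.7784 2.5419] 8.57
0.0235 [0.51   0.0235 0.098 ] [0.6019 2.4466 1.532 ] 8.82
0.0225 [0.51   0.0227 0.098 ] [1.042  2.7587 2.0978] 9.07
0.0215 [0.5099 0.0219 0.098 ] [1.0354 4.7927 3.6265] 9.32
0.0205 [0.5099 0.0212 0.098 ] [1.3507 6.2369 2.6567] 9.57
0.0195 [0.5098 0.0206 0.098 ] [0.3924 7.6382 4.0737] 9.82
0.0185 [0.5098 0.0201 0.098 ] [0.4255 9.5684 3.4077] 10.07
```

```bash
python3 - <<'E'
from cell import *
from h import *
np.set_printoptions(precision=4,suppress=True)
move_l([0.51,0.06,0.098],0.1)
move_l([0.51,0.06,0.225],0.25)
let_go()
movep([0.578,-0.008,0.225],down(0))
sleep(0.3)
s=get_state();f=grab_frame("wrist");cv2.imwrite("pics/w1.png",f["img"][:,:,::-1])
for n in ["hinge_mouth","door_knuckle"]:
    r=tip_of("wrist",n);print(n,[(x["centre"],x["score"],at_z(f,x["centre"],.165,s)) for x in r])
print(s["position"],s["contact_force"],s["clock"],proj(f,[.578,.005,.165],s))
g=grab_frame("scene");cv2.imwrite("pics/s1.png",cv2.resize(g["img"][150:320,260:440,::-1],None,fx=4,fy=3.5,interpolation=cv2.INTER_CUBIC))
E
```

```text
hinge_mouth [([330.3, 206.0], 0.69, array([0.5797, 0.0031, 0.165 ]))]
door_knuckle [([331.7, 198.2], 0.67, array([0.5807, 0.009 , 0.165 ]))]
[ 0.5775 -0.0072  0.2253] [-0.1658 -0.0189 -0.3633] 12.8417 [[327.9474 203.4383]]
```

View pics/w1.png

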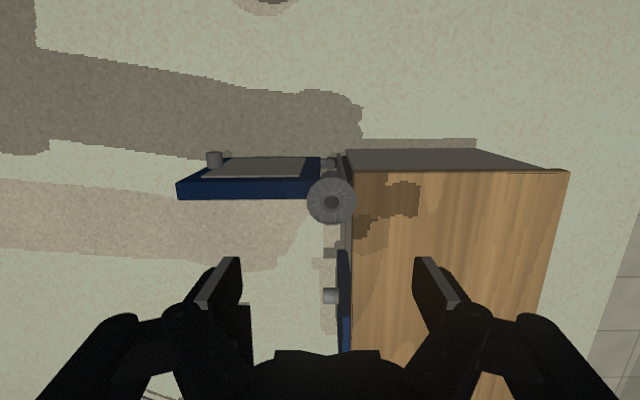

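View pics/s1.png

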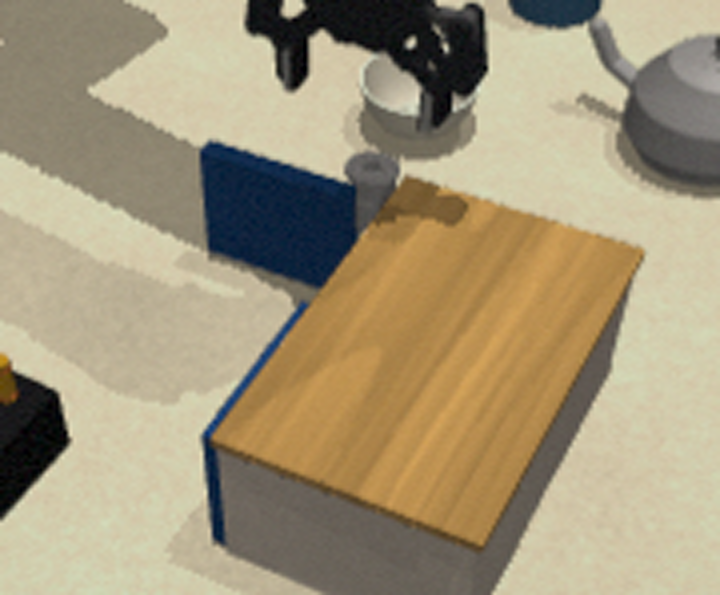

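```bash
python3 - <<'E'
import cv2
a=cv2.imread('pics/w1.png');cv2.imwrite('pics/w1z.png',cv2.resize(a[170:235,290:375],None,fx=9,fy=9,interpolation=cv2.INTER_CUBIC))
E
python3 - <<'E'
from cell import *
from h import *
np.set_printoptions(precision=4,suppress=True)
movep([0.436,-0.24,0.19],down(0))
sleep(0.3)
s=get_state();f=grab_frame("wrist");cv2.imwrite("pics/w2.png",f["img"][:,:,::-1]);cv2.imwrite('pics/w2z.png',cv2.resize(f["img"][150:250,270:380,::-1],None,fx=6,fy=6,interpolation=cv2.INTER_CUBIC))
r=tip_of("wrist","pin_grip");print([(x["centre"],x["score"],at_z(f,x["centre"],.092,s)) for x in r])
for x in silhouettes("wrist","pin_grip")[:1]: print(x["score"],x["centre"],np.argwhere(x["mask"]).min(0),np.argwhere(x["mask"]).max(0))
print(s["position"],s["eef_rot"],s["clock"],proj(f,[.436,-.227,.114],s))
E
```

```text
[([328.1, 187.9], 0.76, array([ 0.4374, -0.2261,  0.092 ]))]
0.89 [329.5, 191.0] [177 321] [205 339]
[ 0.4366 -0.2394  0.19  ] [3.1415 0.0025 0.0002] 14.4083 [[326.4452 196.7188]]
```

View pics/w1z.png

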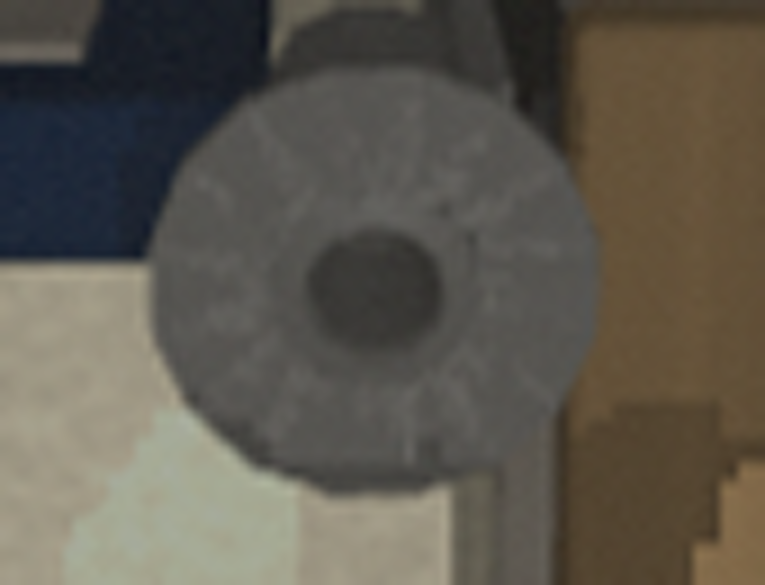

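View pics/w2.png

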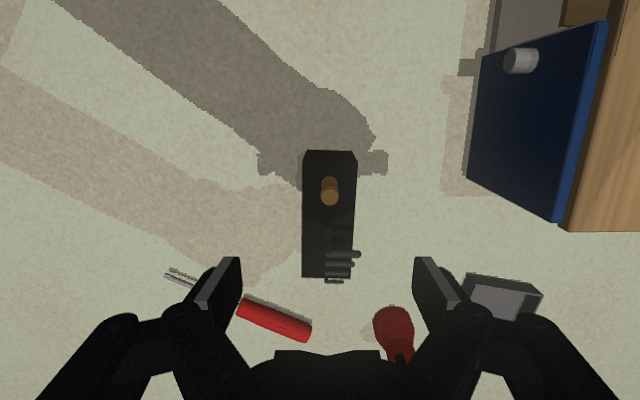

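View pics/w2z.png

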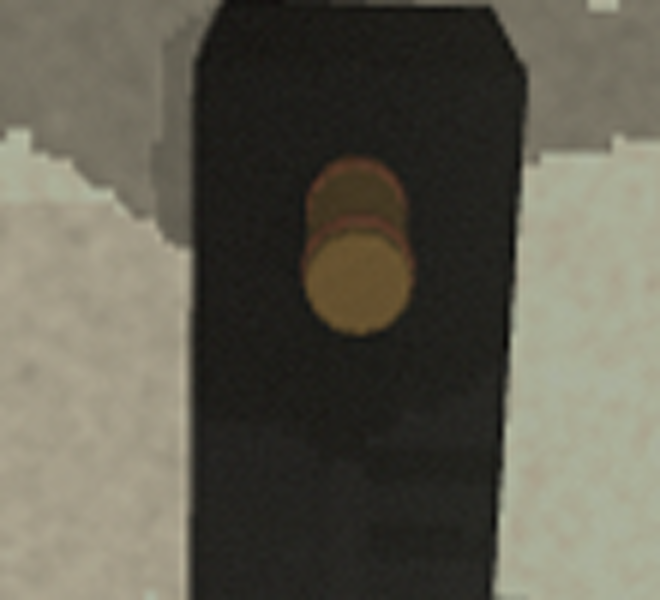

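```bash
python3 - <<'E'
from cell import *
from h import *
np.set_printoptions(precision=4,suppress=True)
f=grab_frame("wrist")
s1=dict(position=np.array([ 0.5775,-0.0072,0.2253]),eef_rot=np.array([3.1415,.0025,.0002]))
s2=get_state()
t=grab_frame("top");sc=grab_frame("scene")
h=[ray(f,(331.2,201.2),s1),ray(t,(321.1,190.8)),ray(sc,(352.8-.36,197.7-.35))]
print(at_z(f,(331.2,201.2),.165,s1),tri(h))
p=[ray(f,(329.25,196.6),s2),ray(t,(390.4,232.3)),ray(sc,(143/3.6+220-.36,358/3.5+150-.35))]
print(at_z(f,(329.25,196.6),.114,s2),tri(p))
print(s2["position"],s2["clock"])
E
```

```text
[0.5803 0.0067 0.165 ] (array([0.5785, 0.0063, 0.1652]), [np.float64(1.8702185834140417), np.float64(2.412063562952007), np.float64(0.79706877991655)])
[ 0.4377 -0.2273  0.114 ] (array([ 0.4367, -0.2267,  0.1157]), [np.float64(0.9819585172508296), np.float64(2.174414961745441), np.float64(1.3430123238134908)])
[ 0.4362 -0.2398  0.19  ] 14.6083
```

```bash
python3 - <<'E'
from cell import *
from h import *
np.set_printoptions(precision=4,suppress=True)
movep([0.4375,-0.227,0.14],down(0))
b=get_state()["contact_force"]
r=move_l([0.4375,-0.227,0.078],0.08,until_force=6)
s=get_state();print(r,s["position"],s["contact_force"]-b)
grab(60)
sleep(0.2)
s=get_state();print("grab",s["position"],s["contact_force"]-b,s["finger_gap"],s["clock"])
move_l([0.4375,-0.227,0.083],0.03)
s=get_state();print(s["position"],s["contact_force"]-b)
move_l([0.4375,-0.227,0.155],0.12)
move_l([0.4375,-0.227,0.26],0.2)
sleep(.2)
s=get_state();print(s["position"],s["contact_force"]-b,s["finger_gap"],s["clock"])
f=grab_frame("wrist");cv2.imwrite("pics/w3.png",f["img"][:,:,::-1])
f=grab_frame("scene");cv2.imwrite("pics/s3.png",f["img"][:,:,::-1])
E
```

```text
False [ 0.4379 -0.2273  0.0784] [-1.4599 -0.1188  0.0797]
grab [ 0.4376 -0.227   0.0782] [-2.8864  1.1344  3.689 ] 0.14326914700440488 16.8167
[ 0.4375 -0.227   0.083 ] [-1.7232 -0.4347 -2.1741]
[ 0.4367 -0.2264  0.2584] [-2.08   -0.6797 -1.2586] 0.1430991993062508 18.7583
```

View pics/w3.png

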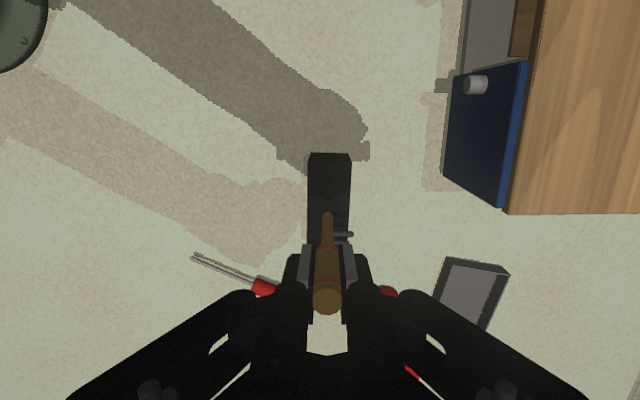

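View pics/s3.png

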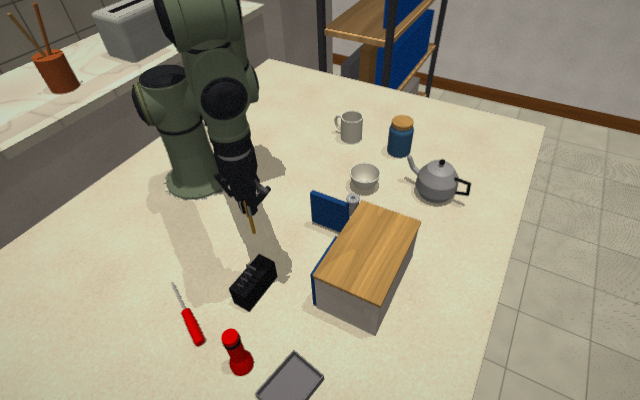

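```bash
python3 - <<'E'
from cell import *
from h import *
np.set_printoptions(precision=4,suppress=True)
movep([0.579,0.0062,0.252],down(0))
sleep(0.3)
s=get_state();print(s["position"],s["eef_rot"],s["contact_force"],s["clock"])
f=grab_frame("wrist");cv2.imwrite("pics/w4.png",f["img"][:,:,::-1]);cv2.imwrite('pics/w4z.png',cv2.resize(f["img"][180:280,280:380,::-1],None,fx=6,fy=6,interpolation=cv2.INTER_CUBIC))
g=grab_frame("scene");cv2.imwrite("pics/s4.png",cv2.resize(g["img"][160:230,310:400,::-1],None,fx=8,fy=8,interpolation=cv2.INTER_CUBIC))
tz=s["position"]-[0,0,0.07]
print("pred tip wrist",proj(f,tz,s),"scene",proj(g,tz))
print(tip_of("wrist","pin_tip")[:1])
print("mouth pred",proj(f,[.5803,.0067,.165],s),proj(g,[.5803,.0067,.165]))
E
```

```text
[0.5789 0.0051 0.2522] [ 3.1414 -0.0028  0.0004] [-0.1681 -0.1267 -0.059 ] 20.2167
pred tip wrist [[327.1848 214.5245]] scene [[352.3167 193.2575]]
[{'centre': [326.7, 214.7], 'score': 0.89}]
mouth pred [[328.8539 205.2368]] [[352.9016 197.7298]]
```

View pics/w4z.png

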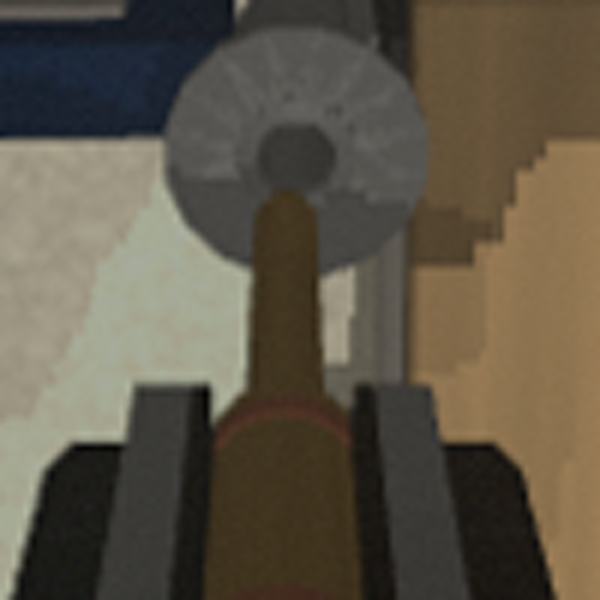

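View pics/s4.png

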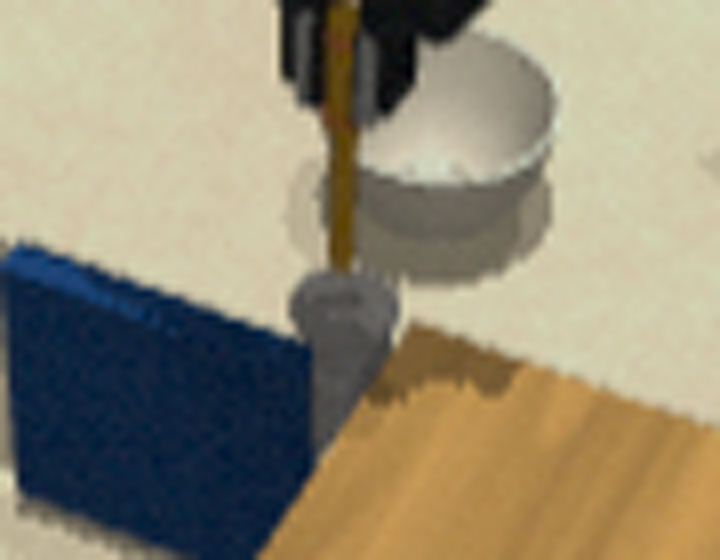

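```bash
python3 - <<'E'
from cell import *
from h import *
np.set_printoptions(precision=4,suppress=True)
move_l([0.5805,0.0064,0.245],0.05)
sleep(0.2)
s=get_state();b=s["contact_force"];print(s["position"],b,s["clock"])
f=grab_frame("wrist");cv2.imwrite('pics/w5z.png',cv2.resize(f["img"][180:280,280:380,::-1],None,fx=6,fy=6,interpolation=cv2.INTER_CUBIC))
r=move_l([0.5805,0.0064,0.226],0.02,until_force=4)
s=get_state();print(r,s["position"],s["contact_force"]-b,s["clock"])
f=grab_frame("wrist");cv2.imwrite('pics/w6z.png',cv2.resize(f["img"][180:280,280:380,::-1],None,fx=6,fy=6,interpolation=cv2.INTER_CUBIC))
E
```

```text
[0.5806 0.0065 0.2451] [-0.3143 -0.1978 -0.4456] 20.8583
False [0.5806 0.0064 0.2262] [ 0.7596  1.2527 -0.739 ] 22.0083
```

View pics/w6z.png

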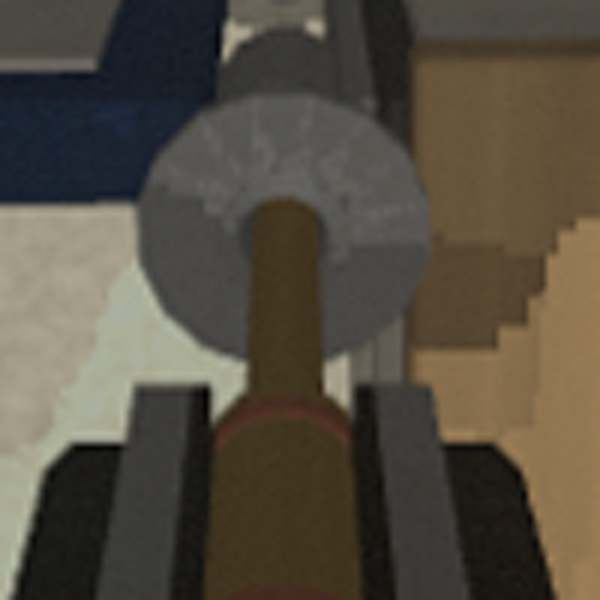

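```bash
python3 - <<'E'
from cell import *
from h import *
np.set_printoptions(precision=4,suppress=True)
b=np.array([-0.3143,-0.1978,-0.4456])
r=move_l([0.5805,0.0064,0.215],0.02,until_force=5)
s=get_state();z=s["position"][2];print(r,s["position"],s["contact_force"]-b,s["clock"])
c=np.array([0.5805,0.0064])
for ax in (1,0):
    e=[]
    for sg in (1,-1):
        for k in range(1,8):
            p=c.copy();p[ax]+=sg*k*0.0004
            move_l([p[0],p[1],z],0.02)
            s=get_state();d=s["contact_force"]-b
            if -sg*d[ax]>3: break
        print("xy"[ax],sg,k,s["position"],d,round(s["clock"],2))
        e.append(p[ax]); move_l([c[0],c[1],z],0.02)
    c[ax]=np.mean(e)
    move_l([c[0],c[1],z],0.02)
sleep(.1);s=get_state();print(c,s["position"],s["contact_force"]-b,s["clock"])
E
```

```text
False [0.5805 0.0064 0.215 ] [ 0.2855  0.855  -0.283 ] 22.7583
y 1 6 [0.5805 0.0083 0.215 ] [-0.6957 -3.2972  1.0538] 24.26
y -1 5 [0.5805 0.0048 0.215 ] [0.6871 3.3014 0.5457] 25.77
x 1 5 [0.582  0.0066 0.2149] [-3.6193 -0.4819  1.4624] 27.52
x -1 5 [0.579  0.0066 0.2151] [ 3.0688  0.0061 -0.7807] 29.02
[0.5805 0.0066] [0.5804 0.0066 0.215 ] [ 0.467   0.3854 -0.6675] 29.625
```

```bash
python3 - <<'E'
from cell import *
from h import *
np.set_printoptions(precision=4,suppress=True)
b=np.array([-0.3143,-0.1978,-0.4456])
c=[0.5805,0.0066]
r=move_l([*c,0.193],0.02,until_force=6)
s=get_state();print(r,s["position"],s["contact_force"]-b,s["clock"])
if not r:
  z=0.193
  while z>0.178:
    z-=0.0025
    r=move_l([*c,z],0.02,until_force=11)
    s=get_state();d=s["contact_force"]-b;print(r,s["position"],d,round(s["clock"],2))
    if d[2]>11 or r: break
E
```

```text
False [0.5804 0.0066 0.1931] [ 0.8876 -0.4031 -0.3581] 30.875
False [0.5804 0.0066 0.1904] [-0.5628 -0.241  -0.3464] 31.15
False [0.5805 0.0066 0.188 ] [ 0.5675 -0.3645  0.0275] 31.43
False [0.5809 0.0066 0.1862] [-0.2806  1.328   4.3766] 31.7
False [0.581  0.0065 0.1837] [0.4127 0.4972 5.5919] 31.98
False [0.5809 0.0066 0.1811] [-0.1397  0.3339  5.5109] 32.25
False [0.581  0.0065 0.1786] [-2.0474  0.4033  4.7322] 32.52
```

```bash
python3 - <<'E'
from cell import *
from h import *
np.set_printoptions(precision=4,suppress=True)
b=np.array([-0.3143,-0.1978,-0.4456])
c=[0.5805,0.0066];z=0.1775
while z>0.167:
    z-=0.0007
    move_l([*c,z],0.01)
    s=get_state();d=s["contact_force"]-b;print(round(z,4),s["position"],d,round(s["clock"],2))
    if d[2]>13.5: break
f=grab_frame("wrist");cv2.imwrite('pics/w7.png',f["img"][:,:,::-1])
g=grab_frame("scene");cv2.imwrite("pics/s7.png",cv2.resize(g["img"][160:230,310:400,::-1],None,fx=8,fy=8,interpolation=cv2.INTER_CUBIC))
E
```

```text
0.1768 [0.581  0.0065 0.1776] [ 0.474  -0.3898  6.4046] 32.79
0.1761 [0.581  0.0065 0.1769] [-0.2024 -0.4669  6.4733] 33.04
0.1754 [0.5811 0.0065 0.1763] [-0.8208 -0.2903  7.2597] 33.29
0.1747 [0.5811 0.0065 0.1756] [-0.6983  0.9383  7.0642] 33.54
0.174 [0.5811 0.0065 0.1749] [-1.5679  0.0473  7.0019] 33.79
0.1733 [0.5811 0.0065 0.1742] [-0.8389  0.3573  6.4895] 34.04
0.1726 [0.5812 0.0065 0.174 ] [-2.238   0.0746  9.3095] 34.29
0.1719 [0.5812 0.0065 0.1739] [-2.9075  1.1027 12.8041] 34.54
0.1712 [0.5813 0.0065 0.1738] [-4.1895  0.2462 17.4995] 34.79
```

View pics/w7.png

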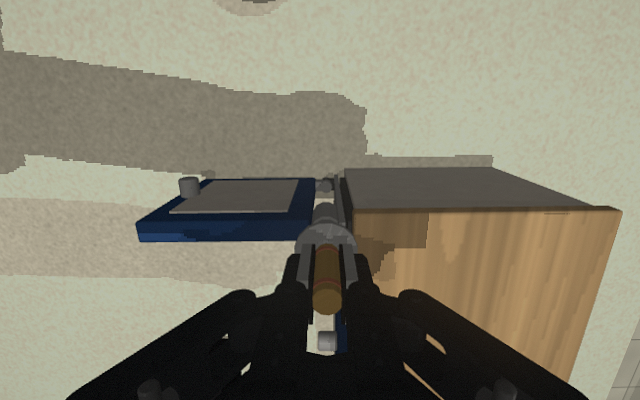

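View pics/s7.png

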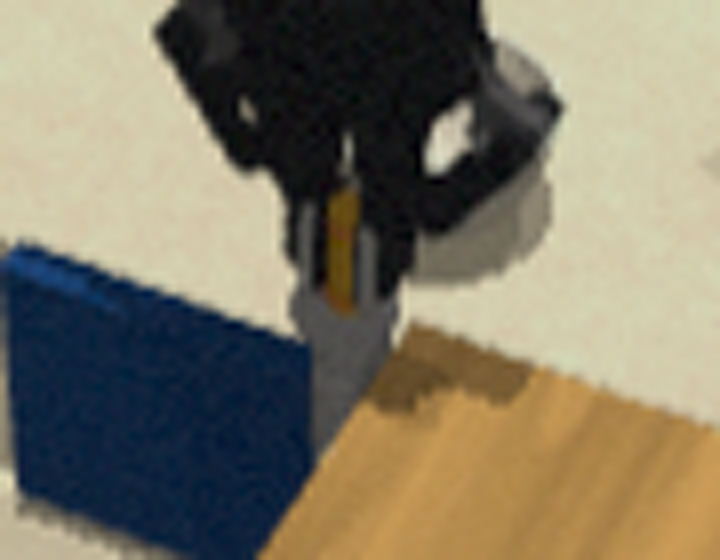

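```bash
python3 - <<'E'
from cell import *
from h import *
np.set_printoptions(precision=4,suppress=True)
b=np.array([-0.3143,-0.1978,-0.4456])
move_l([0.5805,0.0066,0.1731],0.02)
s=get_state();print(s["position"],s["contact_force"]-b)
let_go();sleep(.2)
s=get_state();print(s["position"],s["contact_force"]-b,s["finger_gap"],s["clock"])
move_l([0.5805,0.0066,0.2],0.05)
f=grab_frame("scene")
move_l([0.5805,0.0066,0.29],0.2)
move_l([0.5805,-0.02,0.29],0.2);sleep(.2)
s=get_state();print(s["position"],s["contact_force"]-b,s["clock"])
w=grab_frame("wrist");cv2.imwrite('pics/w8.png',w["img"][:,:,::-1])
g=grab_frame("scene");cv2.imwrite("pics/s8.png",cv2.resize(g["img"][160:230,310:400,::-1],None,fx=8,fy=8,interpolation=cv2.INTER_CUBIC))
r=tip_of("wrist","pin_grip");print(r[:1])
if r: print(at_z(w,r[0]["centre"],.187,s))
rr=tip_of("scene","pin_grip");print(rr[:1])
if rr and r:print(tri([ray(w,r[0]["centre"],s),ray(g,rr[0]["centre"])]))
E
```

```text
[0.5809 0.0066 0.174 ] [-2.7499  0.5948  8.7668]
[0.5805 0.0066 0.1731] [ 0.6787 -0.3659  0.2901] 0.9989741973107888 36.0417
[ 0.5802 -0.0195  0.2893] [ 0.5805  1.0226 -0.0965] 37.8667
[{'centre': [330.3, 171.7], 'score': 0.79}]
[0.5827 0.0068 0.187 ]
[{'centre': [352.3, 190.7], 'score': 0.47}]
(array([0.5804, 0.0067, 0.1904]), [np.float64(2.3616391660289717), np.float64(2.3616391660288096)])
```

View pics/w8.png

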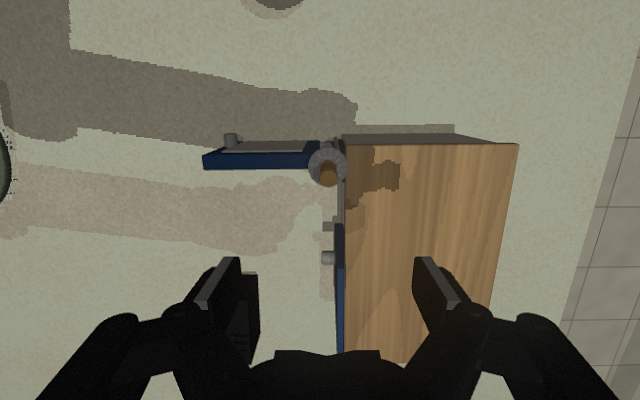

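View pics/s8.png

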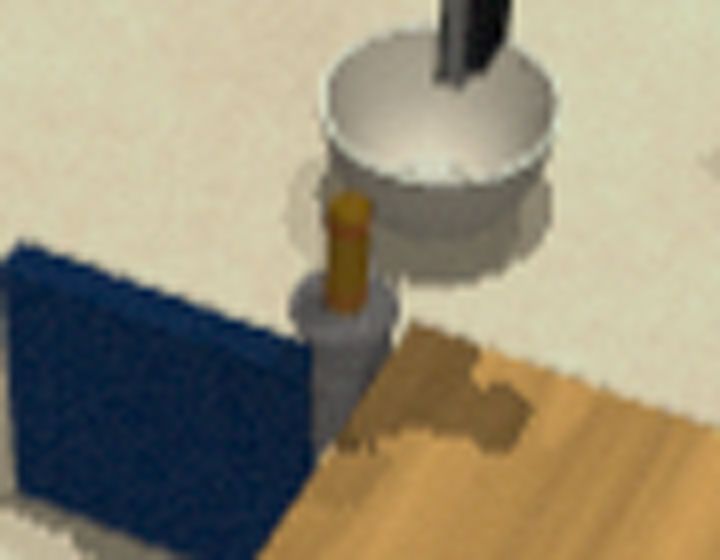

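```bash
python3 - <<'E'
from cell import *
sign_off();print(get_state()["clock"])
E
```

```text
the job is handed in; nothing more can be done
the job is handed in; nothing more can be done
```

The job is done and handed in, at about 38 s on the clock. The door is upright and the pin is fully home through both knuckles.

- **Door:** I pushed it with shut fingers until it met its springy stop, with about 9.6 N at most. After that I backed away.
- **Pin:** I took it from the holder and felt both sides of the bore in x and y, with about 3–4 N. Once centred at about (0.5805, 0.0066), I pressed it down.
- **Plug and seating:** The plug moved about 13 mm against 5–7 N. The pin then met a hard stop at the expected height, with a peak of about 17.5 N. I eased the load off and let go.

**Last checks:** The final pictures show the grip upright on the flange, the door square and the gripper clear. The wrist and scene cameras put the grip centre at about (0.580, 0.007, 0.190), against about 0.188 expected. The two sight lines miss each other by more than the quoted 2 mm calibration (each about 2.4 mm off that point), and the scene detection scored only 0.47. I did not read the plug depth directly; it is inferred from the pin's travel and the hard stop. I saw nothing else disturbed on the worktop, but took no dedicated check picture of it at the end.

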